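Clear the bridge from the test kiln, load the tall beaker and put the lid on

ROBOT

A 6-joint arm with a two-finger parallel gripper is mounted at the origin on the work surface. World frame = base frame: x ahead of the robot, y to its left, z up, the work surface at z = 0. Lengths are in m, angles in rad, forces in N, time in s.
With the tool pointing down it reaches from about 0.35 to 0.775 m from the base axis. Payload 7.3 kg.
Tool frame: the origin (TCP) lies at the very end of the fingers, on their centre line; the grasp point (between the pads) lies 19 mm behind it; y points along the fingers, x is the direction in which the jaws open and shut, and the axes are right-handed (so a half turn about y gives the same grasp; the last joint's range is limited). The gripper opens to 92 mm and grips with 3 to 60 N. Pads are 19 mm wide; open, the fingers measure 130 mm over their backs; the gripper's body (75 mm by 190 mm) begins 47 mm behind the grasp point.
Start: joints at [1.068, 0.342, 1.524, -0, 1.275, -0.146], TCP at [0.183, 0.492, 0.205] pointing down, gripper open.
Joint ranges: [-2.53, 2.53], [-0.77, 2.02], [0.04, 2.7], [-1, 4.14], [0.28, 2.66], [-3.11, 3.11]. Speed limits (rad/s): [2.57, 2.57, 3.14, 3.14, 3.14, 3.14].

INTERFACE

Orientations are given as a rotation vector (axis times angle).
In Python, from bench import arm gives the robot as it stands.
- The arm moves only by the tool apply_moves, never from a script. Its argument "deltas" is a list of rows, each an object of numbers: "dx", "dy", "dz": the shift along the world's x, y, z in mm; "rx", "ry", "rz": the turn, a rotation vector about the world's x, y, z in degrees; "claw": the opening, from 0 (shut) to 1 (fully open). In form: [{"dx": .., "dy": .., "dz": .., "rx": .., "ry": .., "rz": .., "claw": ..}, ...]. A call has 1 to 10 rows; each row is the pose to reach, as a shift and turn from the pose commanded when the call began; what a row does not reach only later rows make up. A row lasts 1/12 s, in which the tool goes at most 41.7 mm and 7.16 degrees, less where a joint would pass 70% of its speed; a pose out of reach is approached as far as the arm can. A call with a gripper value outside its range is refused whole. The fingers move at their own pace and stop on an object; "grip_force" is the grip in N (left out, the last holds). Time passes only in rows, so rows that repeat a pose let the fingers close. It gives the time, the measured TCP pose, the force and the opening at its end, in the units of the state.
- arm.sense(): the state, without advancing time (a new reading comes with each control period).
- arm.get_image(name): name is "scene" or "top"; returns the picture (420x560x3 uint8, red, green, blue); there is no depth.
- arm.calibration(name): a dict with "intrinsics" (3x3 intrinsics, pixels), "xyz" and "orientation" of the camera in the world. Camera axes: x right, y up, looking along -z (the intrinsics and any distortion apply to the point x, -y, -z); pixel columns grow to the right and rows downward; lengths in m; the calibration is good to about 2 mm. A picture is of the moment at which its call begins. calibration takes no time and is no camera call.
- arm.finish_job(): hands the job in, once; it reports no verdict.
Trained networks look in the newest picture that a camera, given by its name, has taken for a name from the list of things; names that differ only in an ending like _2 or _b are one class to them, and where a whole thing is asked for, a point or a joint stands for the part that bears it (a point fixed in the world has none). Each returns a list of dicts, best first, with "confidence" (0 to 1); they miss things now and then, are a little off and sometimes report something else, mostly with a low value. They report only what shows in the picture. A call takes as long as a camera call. They do not tell look-alikes from the thing itself.
- arm.boxes_of(thing, camera): "extent" ([left, top, width, height] in pixels, round what is visible of it).
- arm.landmark_of(thing, camera): "pixel" ([column, row] in pixels: a listed point, or the origin of a listed thing).
The state is a dict: "t": time; "joint_positions": joint angles; "qd": joint speeds; "joint_torque": joint torques, N m; "tool_pos": TCP position; "tool_rot": TCP orientation; "force": force on the tool from outside, world axes, zero at the start; "ft_torque": the same for the moment, N m; "finger_gap": opening from 0.0 (shut) to 1.0 (fully open).
Only numpy, scipy, OpenCV 4.12 (cv2) and the standard library are available. Lean on these libraries where they do the work, as an engineer would, in place of code of your own. Each camera call takes 0.05 s, during which the arm holds its last target. There are 200 camera calls.

TASK

The tall straight-sided beaker on the ware board is to be fired next, but the bridge (footed kiln shelf) left in the kiln takes up its room: first lift the bridge out and stand it on its feet on the ware board, then stand the beaker upright on the kiln floor in the middle of the chamber, then put the lid squarely on the kiln, its edge in line with the jacket all round. The beaker is unfired and brittle, so do not squeeze it hard or tip it over; set everything down rather than dropping it, and leave the other pots and things where they are.

Things in the scene. Friction and masses are not known exactly. Their poses are not given: they have to be found in the camera images.
- kiln: Top-loading test kiln, fixed to the bench: an upright twelve-sided drum 250 mm across in a steel jacket, cream firebrick walls 37 mm thick, its open round mouth upward. Origin on its axis at bench level; z up. A grey control box 105 mm wide and 150 mm high at its top stands on its local -x side, reaching 186 mm from the axis (its dial to 202 mm).
- kiln_floor (a point): Centre of the flat chamber floor, 65 mm above the bench. The chamber is 174 mm across the flats and 125 mm deep.
- kiln_rim (a point): Centre of the kiln's mouth at the height of the flat rim, 190 mm above the bench.
- bridge: Bridge: one-piece footed kiln shelf of buff fireclay, about 0.5 kg, standing in the chamber. A slab 130 mm long (local x), 60 mm wide (local y) and 14 mm thick on two end legs 16 mm thick and of the same 60 mm width; 100 mm high in all. Open between the legs along y. Origin at the centre of its underside (feet level), z up. In the kiln its top is 25 mm below the rim.
- bridge_top (a point): Centre of the bridge's flat top, 100 mm above its feet.
- board: Ware board, fixed to the bench: plywood 320 mm (local x) by 200 mm (local y), its flat top 20 mm above the bench. Origin at its centre at bench level. The beaker and a small pot stand on its +x half, the -x half is free.
- beaker: The beaker to fire: tall straight-sided open cylinder of grey unfired clay, 62 mm outer diameter, 110 mm high, wall 5 mm, about 0.22 kg. Origin at the centre of its underside, z up. Brittle: a total of finger forces above 80 N (about 40 N on each side) breaks it. It is the only tall straight-sided pot on the board.
- beaker_rim (a point): Centre of the beaker's mouth, 110 mm above its underside.
- lid: Kiln lid, lying loose on the bench right way up: round firebrick slab 35 mm thick in a steel band, 253 mm across, about 0.7 kg, flat underneath. A bridge handle on top along its local x: a wooden bar 140 mm long, 24 mm wide (local y) and 22 mm high, 75 to 97 mm above the underside, on two upright legs at local x = -62 and +62 mm. Origin at the centre of its underside, z up.
- lid_grip (a point): Centre of the lid's handle bar, 86 mm above the lid's underside.
- pot_a: Bystander: small round-bellied pot with flared rim, 68 mm across, 58 mm high, on the ware board. Origin at the centre of its underside.
- pot_b: Bystander: round-bellied pot with flared rim, 90 mm across, 78 mm high. Origin at the centre of its underside.
- pot_c: Bystander: round-bellied pot with flared rim, 90 mm across, 78 mm high. Origin at the centre of its underside.
- cup: Bystander: small clay-stained metal cup, 56 mm diameter, 62 mm high. Origin at the centre of its underside.
- tape: Bystander: roll of paper tape lying flat, 66 mm outer and 50 mm inner diameter, 24 mm high. Origin at the centre of its underside.
There are look-alikes about, which are no part of the job. Leave any blue look-alike of the beaker alone.

How it is judged:
By the outcome, as a careful person would: the job done as asked, in the order asked, and still so for the second after the job is handed in, with the robot touching nothing.
It also fails if it takes over 72 s, if anything falls off the work surface, if the arm or the gripper's body presses on something with over 40 N, if the wrist force passes 120 N, or if a joint passes its speed limit or range.

## Working session

There is one attempt and no reset: what is moved stays moved. The work goes in short steps, Python scripts to look and compute and a tool call to move; the robot and the scene stay as the last step left them, time stands still between calls to the robot, and variables do not carry over. Pictures are saved under pics/ and viewed, about 8 in all and at most 12, crops included, and the job is handed in when it is done.

Besides the shell and the picture viewer there is one more tool, called as name(argument=value, ...), one argument or row to a line, values as JSON. apply_moves: Moves the arm, as the interface text tells. Its arguments: {"type":"object","properties":{"deltas":{"type":"array","items":{"type":"object","properties":{"dx":{"type":"number"},"dy":{"type":"number"},"dz":{"type":"number"},"rx":{"type":"number"},"ry":{"type":"number"},"rz":{"type":"number"},"claw":{"type":"number"}}}},"grip_force":{"type":"number"}},"required":["deltas"]}

```bash
ls; mkdir -p pics
python3 - <<'E'
from bench import arm
import cv2,numpy as np
for c in("scene","top"):
    im=arm.get_image(c); cv2.imwrite(f"pics/{c}0.png",im[:,:,::-1])
    k=arm.calibration(c); print(c,k)
    for n in("kiln_rim","bridge_top","bridge","board","beaker","beaker_rim","lid","lid_grip","kiln","kiln_floor","pot_a"):
        print(n,[(np.round(d["pixel"]).tolist(),round(d["confidence"],2)) for d in arm.landmark_of(n,c)[:4]])
s=arm.sense();print(s)
E
```

```text
pics
scene {'intrinsics': array([[413.82430124,   0.        , 269.41496982],
       [  0.        , 413.82430124, 210.602521  ],
       [  0.        ,   0.        ,   1.        ]]), 'xyz': array([0.90328337, 0.47563366, 1.10970158]), 'orientation': array([0.21371825, 0.71970906, 2.44865606])}
kiln_rim [([412.0, 299.0], 0.94)]
bridge_top [([412.0, 304.0], 0.9), ([366.0, 248.0], 0.41)]
bridge [([406.0, 320.0], 0.79)]
board [([236.0, 155.0], 0.78)]
beaker [([208.0, 126.0], 0.88), ([214.0, 150.0], 0.64)]
beaker_rim [([174.0, 118.0], 0.88), ([209.0, 130.0], 0.7), ([201.0, 105.0], 0.63)]
lid [([264.0, 251.0], 0.89)]
lid_grip [([265.0, 240.0], 0.93)]
kiln [([388.0, 324.0], 0.95)]
kiln_floor [([394.0, 322.0], 0.86)]
pot_a [([178.0, 225.0], 0.69), ([210.0, 180.0], 0.66)]
top {'intrinsics': array([[464.35741822,   0.        , 282.05516597],
       [  0.        , 464.35741822, 212.81439934],
       [  0.        ,   0.        ,   1.        ]]), 'xyz': array([ 0.26449805, -0.06549543,  1.51022818]), 'orientation': array([ 0.16644653, -0.14509205, -1.55189047])}
kiln_rim [([132.0, 243.0], 0.57)]
br
[... 576 characters left out ...]
0.87), ([220.0, 280.0], 0.2)]
{'t': 1.2, 'joint_positions': array([ 1.06799348e+00,  3.42016692e-01,  1.52409174e+00,  2.21490555e-05,
        1.27543947e+00, -1.46011098e-01]), 'qd': array([-1.03937551e-03,  2.44563848e-04,  2.62953406e-04, -9.26809679e-05,
       -8.61306378e-04,  6.18744140e-04]), 'joint_torque': array([-1.13162016e-04, -4.31132913e+01, -2.44479418e+01,  7.16616679e-02,
        4.83793044e-02, -5.11963071e-05]), 'tool_pos': array([0.18335052, 0.49195598, 0.20483472]), 'tool_rot': array([-1.35709253, -0.94249593,  0.94244529]), 'force': array([ 0.27009485,  0.57263875, -0.53666929]), 'ft_torque': array([0.00565364, 0.02317365, 0.02482294]), 'finger_gap': 1.002396203677707}
```

View pics/scene0.png

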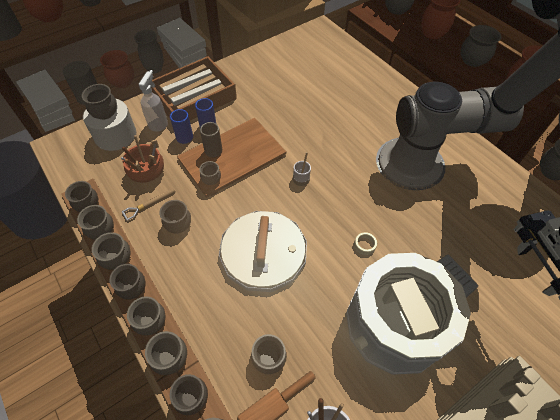

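View pics/top0.png

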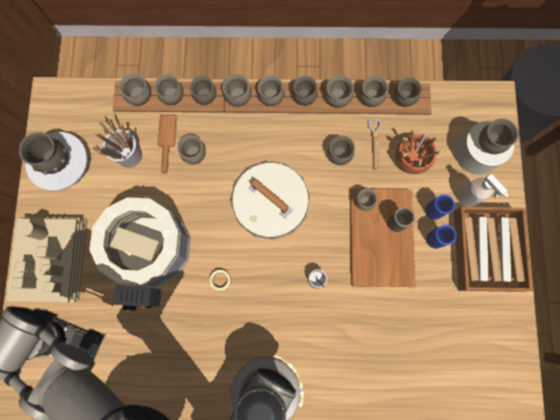

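Candidates for the beaker: grey cylinder (scene 210,132 / top 403,214); blue look-alikes (scene 180,118 and 205,105 / top 442,203 and 443,235). The grey one on the board is the right one; the pictures also show pot_a (scene 210,172), the lid (scene 264,250) and the bridge in the kiln (scene 412,305). Next: triangulation, plus one close crop montage.

```bash
cat > h.py <<'E'
from bench import arm
import cv2,numpy as np
from scipy.spatial.transform import Rotation as R
from scipy.optimize import least_squares
def cam(c):
    k=arm.calibration(c); return k["intrinsics"],np.array(k["xyz"]),R.from_rotvec(k["orientation"]).as_matrix()
C={c:cam(c) for c in("scene","top")}
def proj(c,P):
    K,o,M=C[c]; q=(np.atleast_2d(P)-o)@M*[1,-1,-1]; q=q@K.T; return q[:,:2]/q[:,2:]
def ray(c,p):
    K,o,M=C[c]; d=np.linalg.inv(K)@[p[0],p[1],1]; d=M@(d*[1,-1,-1]); return o,d/np.linalg.norm(d)
def at(c,p,z):
    o,d=ray(c,p); return o+d*(z-o[2])/d[2]
def tri(ps,pt):
    A=[];b=[]
    for c,p in(("scene",ps),("top",pt)):
        o,d=ray(c,p); Q=np.eye(3)-np.outer(d,d); A.append(Q);b.append(Q@o)
    X=np.linalg.lstsq(np.vstack(A),np.hstack(b),rcond=None)[0]
    return X,[np.linalg.norm(Q@X-q)*1000 for Q,q in zip(A,b)]
E
python3 - <<'E'
from h import *
np.set_printoptions(precision=4,suppress=True)
for n,a,b in(("kiln_rim",(412,299),(132,243)),("bridge_top",(412,304),(134,244)),("beaker_rim",(209,130),(407,214)),("lid_grip",(265,240),(269,195)),("lid",(264,251),(269,202)),("kiln",(388,324),(152,248)),("beaker",(214,150),(394,227)),("pot_a",(210,180),(363,202)),("board",(236,155),(381,239))):
    print(n,*tri(a,b))
S=cv2.imread("pics/scene0.png");T=cv2.imread("pics/top0.png")
def crop(I,x,y,w,h): return cv2.resize(I[y:y+h,x:x+w],(400,300),interpolation=cv2.INTER_CUBIC)
m=np.vstack([np.hstack([crop(S,345,245,140,105),crop(T,80,190,120,90)]),np.hstack([crop(S,160,90,140,105),crop(T,340,170,140,105)])])
cv2.imwrite("pics/m1.png",m)
E
```

```text
kiln_rim [0.4392 0.3797 0.1913] [np.float64(5.1046893195539775), np.float64(5.104689319553751)]
bridge_top [0.438  0.3839 0.1676] [np.float64(2.4721883761439014), np.float64(2.472188376143199)]
beaker_rim [ 0.5399 -0.4193  0.1248] [np.float64(5.689388777404902), np.float64(5.6893887774053)]
lid_grip [0.6057 0.0011 0.0838] [np.float64(4.062570211614108), np.float64(4.062570211614047)]
lid [0.6037 0.0001 0.0092] [np.float64(1.3701312638793823), np.float64(1.3701312638794436)]
kiln [0.4488 0.3746 0.0064] [np.float64(6.763163115793533), np.float64(6.763163115793342)]
beaker [ 0.5268 -0.411   0.0212] [np.float64(6.479283887502265), np.float64(6.47928388750111)]
pot_a [ 0.6056 -0.3096  0.022 ] [np.float64(2.7469551573515294), np.float64(2.7469551573514215)]
board [ 0.4802 -0.3621  0.0147] [np.float64(3.660828500869371), np.float64(3.660828500868976)]
```

View pics/m1.png

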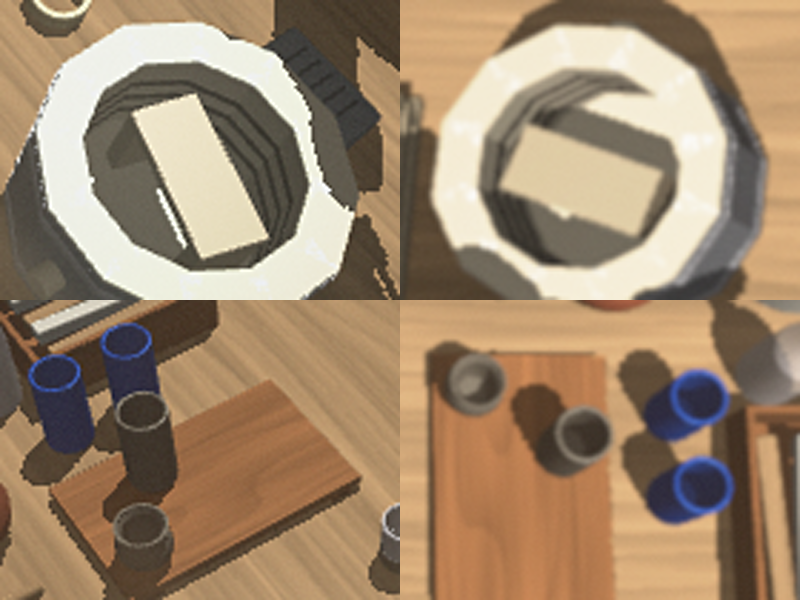

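The crop confirms the choice: the grey cylinder stands on the board (scene 210,129; top 404,217), and both blue ones stand off it. The bridge's four top corners and the kiln rim can be seen clearly in both views. Next I fit the shapes.

```bash
cat > fit.py <<'E'
from h import *
np.set_printoptions(precision=4,suppress=True)
def circ(P,r0):
    f=lambda v:np.hypot(P[:,0]-v[0],P[:,1]-v[1])-v[2]
    s=least_squares(f,[*P.mean(0),r0],loss="soft_l1",f_scale=.002); return s.x,np.abs(s.fun)
def contour(I,box,seed,z,c,thr=(150,150,140),hull=True):
    x,y,w,h=box; m=np.zeros(I.shape[:2],np.uint8)
    b=I[y:y+h,x:x+w]; m[y:y+h,x:x+w]=np.all(b>thr,axis=2)*255
    return m
E
python3 - <<'E'
from fit import *
S=cv2.imread("pics/scene0.png");T=cv2.imread("pics/top0.png")
ms,mt=(lambda X,Y:np.c_[(X+.5)/(400/140)-.5+345,(Y+.5)/(400/140)-.5+245]),(lambda X,Y:np.c_[(X+.5)/(400/120)-.5+80,(Y+.5)/(400/120)-.5+190])
bs=ms(np.array([133,199,269,204]),np.array([113,95,238,258])); bt=mt(np.array([100,126,263,243]),np.array([186,125,172,236]))
print("scene c@.165",[at("scene",p,.165) for p in bs]); print("top",[at("top",p,.165) for p in bt])
print("bridge centre",tri(bs.mean(0),bt.mean(0)))
for c,I,box in(("scene",S,(345,245,130,120)),("top",T,(85,190,105,100))):
    x,y,w,h=box; g=I[y:y+h,x:x+w].min(2); 
    for thr in(150,185,200):
        m=np.zeros(I.shape[:2],np.uint8); m[y:y+h,x:x+w]=(g>thr)*255
        cs,_=cv2.findContours(m,cv2.RETR_EXTERNAL,cv2.CHAIN_APPROX_NONE)
        k=cv2.convexHull(max(cs,key=lambda q:cv2.boundingRect(q)[2]))[:,0]
        L=np.vstack([np.linspace(a,b,max(2,int(np.hypot(*(b-a))))) for a,b in zip(k,np.roll(k,-1,0))])
        P=np.array([at(c,p,.19)[:2] for p in L]); v,e=circ(P,.127); print("kiln outer",c,thr,v,e.mean())
for c,I,box,in(("scene",S,(212,203,102,92)),("top",T,(225,155,92,90))):
    x,y,w,h=box; g=I[y:y+h,x:x+w].min(2)
    for thr in(140,170):
        m=np.zeros(I.shape[:2],np.uint8); m[y:y+h,x:x+w]=(g>thr)*255
        cs,_=cv2.findContours(m,cv2.RETR_EXTERNAL,cv2.CHAIN_APPROX_NONE)
        k=cv2.convexHull(max(cs,key=cv2.contourArea))[:,0]
        L=np.vstack([np.linspace(a,b,max(2,int(np.hypot(*(b-a))))) for a,b in zip(k,np.roll(k,-1,0))])
        P=np.array([at(c,p,.035)[:2] for p in L]); v,e=circ(P,.1265); print("lid",c,thr,v,e.mean())
# beaker rim & board
p4=lambda X,Y,ox,oy:((X+.5)/(400/140)-.5+ox,(Y+.5)/(400/140)-.5+oy)
print("beaker rim",tri(p4(143,111,160,90),p4(184,134,340,170)),at("scene",p4(143,111,160,90),.13),at("top",p4(184,134,340,170),.13))
print("board sc",[at("scene",p4(X,Y,160,90),.02) for X,Y in((270,80),(361,178),(50,192))], "top",[at("top",p,.02) for p in((352,188),(412,188),(415,286),(351,286))])
print("pot_a rim",tri(p4(143,224,160,90),p4(76,83,340,170)),"blue",at("top",p4(300,98,340,170),.11),at("top",p4(303,188,340,170),.11))
M=R.from_rotvec(arm.sense()["tool_rot"]).as_matrix();print(M)
m=[cv2.resize(S[200:300,207:317],(550,500),interpolation=cv2.INTER_CUBIC)[:,:400],cv2.resize(T[155:245,225:315],(450,450),interpolation=cv2.INTER_CUBIC)[:, :400]]
cv2.imwrite("pics/m2.png",np.hstack([m[0][:450],m[1]]))
E
```

```text
scene c@.165 [array([0.4438, 0.3173, 0.165 ]), array([0.386 , 0.3374, 0.165 ]), array([0.429 , 0.4574, 0.165 ]), array([0.4832, 0.4393, 0.165 ])]
top [array([0.4318, 0.4582, 0.165 ]), array([0.4863, 0.4399, 0.165 ]), array([0.446 , 0.3154, 0.165 ]), array([0.3896, 0.3291, 0.165 ])]
bridge centre (array([0.4372, 0.3879, 0.1637]), [np.float64(2.336380750729281), np.float64(2.336380750729612)])
kiln outer scene 150 [0.4465 0.3782 0.1249] 0.0029817661165477964
kiln outer scene 185 [0.4455 0.3789 0.1241] 0.0027637831040813075
kiln outer scene 200 [0.4456 0.3789 0.1239] 0.002699372492444339
kiln outer top 150 [0.4468 0.38   0.1254] 0.0033181209813239057
kiln outer top 185 [0.4475 0.3804 0.1231] 0.002847776105978013
kiln outer top 200 [0.4472 0.3804 0.1219] 0.0026209656419830577
lid scene 140 [ 0.6056 -0.0054  0.1237] 0.0015743452586573904
lid scene 170 [ 0.6058 -0.005   0.1218] 0.000530873306129553
lid top 140 [ 0.608  -0.0036  0.1242] 0.0005827973145365346
lid top 170 [ 0.6081 -0.0031  0.1219] 0.0004303357928163051
beaker rim (array([ 0.5344, -0.4121,  0.1323]), [np.float64(0.44983174355560934), np.float64(0.4498317435549282)]) [ 0.5333 -0.4137  0.13  ] [ 0.5352 -0.413   0.13  ]
board sc [array([ 0.3314, -0.4671,  0.02  ]), array([ 0.3318, -0.2678,  0.02  ]), array([ 0.6494, -0.4631,  0.02  ])] top [array([ 0.6509, -0.2728,  0.02  ]), array([ 0.6532, -0.4703,  0.02  ]), array([ 0.3335, -0.4668,  0.02  ]), array([ 0.3307, -0.2647,  0.02  ])]
pot_a rim (array([ 0.6007, -0.3087,  0.0828]), [np.float64(0.49469177890491517), np.float64(0.4946917789056757)]) blue [ 0.5801 -0.5439  0.11  ] [ 0.4823 -0.5417  0.11  ]
[[ 0.3493  0.     -0.937 ]
 [ 0.937   0.      0.3493]
 [ 0.     -1.      0.    ]]
```

View pics/m2.png

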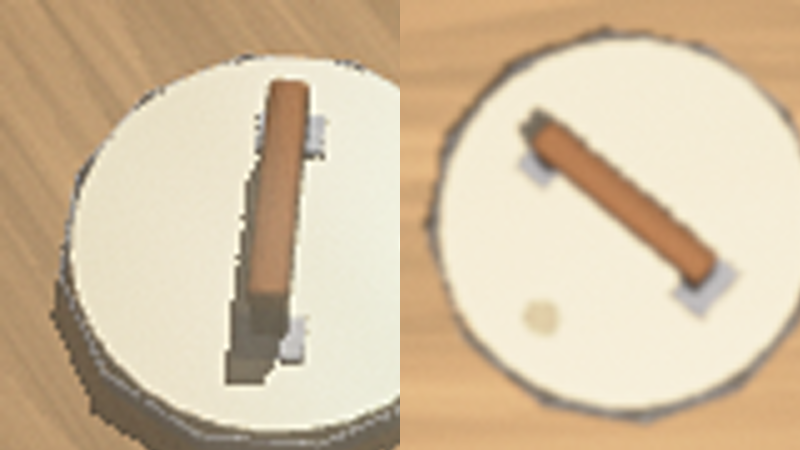

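apply_moves(
  deltas=[
    {"dz": 35, "rz": -7},
    {"dx": 40, "dy": -16, "dz": 45, "rz": -14},
    {"dx": 254, "dy": -105, "dz": 45, "rz": -88},
    {"dx": 254, "dy": -105, "dz": 45, "rz": -88},
    {"dx": 254, "dy": -105, "dz": 45, "rz": -88},
    {"dx": 254, "dy": -105, "dz": 45, "rz": -88},
    {"dx": 254, "dy": -105, "dz": 45, "rz": -88},
    {"dx": 254, "dy": -105, "dz": 45, "rz": -88},
    {"dx": 254, "dy": -105, "dz": 45, "rz": -88},
    {"dx": 254, "dy": -105, "dz": 45, "rz": -88, "claw": 1},
  ],
  grip_force=30,
)

```text
validation failed for argument at $.de...
```

Run:
```python
from h import *
a=lambda X,Y:((X+.5)/5-.5+207,(Y+.5)/5-.5+200); b=lambda X,Y:((X+.5)/5-.5+225,(Y+.5)/5-.5+155)
sc=[a(289,83),a(269,292)]; tp=[b(148,137),b(306,272)]
for q,c in((sc,"scene"),(tp,"top")):
    P=[at(c,p,.097)[:2] for p in q]; d=P[1]-P[0]; print(c,P,(P[0]+P[1])/2,np.hypot(*d),np.degrees(np.arctan2(d[1],d[0])))
print(tri(np.mean(sc,0),np.mean(tp,0)))
```

```text
scene [array([ 0.56456291, -0.0550229 ]), array([0.6483277 , 0.04899465])] [ 0.6064453  -0.00301413] 0.13355220023985845 51.15568683047483
top [array([0.64694102, 0.04506926]), array([ 0.56125403, -0.05556134])] [ 0.60409753 -0.00524604] 0.13216951000338556 -130.41440562069687
(array([ 0.60558087, -0.00514122,  0.08928405]), [np.float64(0.13604971468607166), np.float64(0.13604971468639243)])
```

apply_moves(
  deltas=[
    {"dx": 0, "dy": 0, "dz": 35, "rx": 0, "ry": 0, "rz": -7, "claw": 1},
    {"dx": 40, "dy": -16, "dz": 45, "rx": 0, "ry": 0, "rz": -14, "claw": 1},
    {"dx": 254, "dy": -105, "dz": 45, "rx": 0, "ry": 0, "rz": -88, "claw": 1},
    {"dx": 254, "dy": -105, "dz": 45, "rx": 0, "ry": 0, "rz": -88, "claw": 1},
    {"dx": 254, "dy": -105, "dz": 45, "rx": 0, "ry": 0, "rz": -88, "claw": 1},
    {"dx": 254, "dy": -105, "dz": 45, "rx": 0, "ry": 0, "rz": -88, "claw": 1},
    {"dx": 254, "dy": -105, "dz": 45, "rx": 0, "ry": 0, "rz": -88, "claw": 1},
    {"dx": 254, "dy": -105, "dz": 45, "rx": 0, "ry": 0, "rz": -88, "claw": 1},
    {"dx": 254, "dy": -105, "dz": 45, "rx": 0, "ry": 0, "rz": -88, "claw": 1},
    {"dx": 254, "dy": -105, "dz": 45, "rx": 0, "ry": 0, "rz": -88, "claw": 1},
  ],
  grip_force=30,
)

```text
t: 2.03
tool_pos: [0.4391, 0.3857, 0.2492]
tool_rot: [-1.571, 0.032, -0.031]
force: [-0.9, 0.5, 0.7]
finger_gap: 0.996
```

apply_moves(
  deltas=[
    {"dx": 0, "dy": 0, "dz": 0, "rx": 0, "ry": 0, "rz": -7, "claw": 1},
    {"dx": 0, "dy": 0, "dz": 0, "rx": 0, "ry": 0, "rz": -14, "claw": 1},
    {"dx": 0, "dy": 0, "dz": -20, "rx": 0, "ry": 0, "rz": -16.3, "claw": 1},
    {"dx": 0, "dy": 0, "dz": -40, "rx": 0, "ry": 0, "rz": -16.3, "claw": 1},
    {"dx": 0, "dy": 0, "dz": -40, "rx": 0, "ry": 0, "rz": -16.3, "claw": 1},
  ],
)

```text
t: 2.45
tool_pos: [0.4357, 0.3857, 0.206]
tool_rot: [-1.562, 0.251, -0.243]
force: [-0.1, -0.4, -1.4]
finger_gap: 0.998
```

```bash
cat >> h.py <<'E'
def pose():
    s=arm.sense(); M=R.from_rotvec(s["tool_rot"]).as_matrix(); print(round(s["t"],2),np.round(s["tool_pos"],4),"yaw",round(np.degrees(np.arctan2(M[1,0],M[0,0])),2),"gap",round(s["finger_gap"],3),"F",np.round(s["force"],1),"q6",round(s["joint_positions"][5],2)); return s
E
python3 -c "
from h import *
pose()"
```

```text
2.45 [0.4357 0.3857 0.206 ] yaw -18.05 gap 0.998 F [-0.1 -0.4 -1.4] q6 0.91
```

apply_moves(
  deltas=[
    {"dx": 0, "dy": 0, "dz": -25, "rx": 0, "ry": 0, "rz": 0, "claw": 1},
    {"dx": 0, "dy": 0, "dz": -50, "rx": 0, "ry": 0, "rz": 0, "claw": 1},
    {"dx": 0, "dy": 0, "dz": -70, "rx": 0, "ry": 0, "rz": 0, "claw": 1},
    {"dx": 0, "dy": 0, "dz": -70, "rx": 0, "ry": 0, "rz": 0, "claw": 1},
    {"dx": 0, "dy": 0, "dz": -70, "rx": 0, "ry": 0, "rz": 0, "claw": 0.55},
    {"dx": 0, "dy": 0, "dz": -70, "rx": 0, "ry": 0, "rz": 0, "claw": 0.55},
    {"dx": 0, "dy": 0, "dz": -70, "rx": 0, "ry": 0, "rz": 0, "claw": 0.5},
    {"dx": 0, "dy": 0, "dz": -70, "rx": 0, "ry": 0, "rz": 0, "claw": 0.5},
    {"dx": 0, "dy": 0, "dz": -70, "rx": 0, "ry": 0, "rz": 0, "claw": 0.5},
    {"dx": 0, "dy": 0, "dz": -70, "rx": 0, "ry": 0, "rz": 0, "claw": 0.5},
  ],
  grip_force=30,
)

```text
t: 3.28
tool_pos: [0.4375, 0.3873, 0.1407]
tool_rot: [-1.556, 0.247, -0.248]
force: [-1.4, 0.5, 3.1]
finger_gap: 0.641
```

```bash
python3 -c "
from h import *
pose()"
```

```text
3.28 [0.4375 0.3873 0.1407] yaw -18.04 gap 0.641 F [-1.4  0.5  3.1] q6 0.91
```

apply_moves(
  deltas=[
    {"dx": 0, "dy": 0, "dz": 5, "rx": 0, "ry": 0, "rz": 0, "claw": 0.4},
    {"dx": 0, "dy": 0, "dz": 25, "rx": 0, "ry": 0, "rz": 0, "claw": 0.4},
    {"dx": 0, "dy": 0, "dz": 50, "rx": 0, "ry": 0, "rz": 0, "claw": 0.4},
    {"dx": 0, "dy": 0, "dz": 80, "rx": 0, "ry": 0, "rz": 0, "claw": 0.4},
    {"dx": 0, "dy": 0, "dz": 110, "rx": 0, "ry": 0, "rz": 0, "claw": 0.4},
    {"dx": 0, "dy": 0, "dz": 140, "rx": 0, "ry": 0, "rz": 0, "claw": 0.4},
    {"dx": 0, "dy": 0, "dz": 165, "rx": 0, "ry": 0, "rz": 0, "claw": 0.4},
    {"dx": 0, "dy": 0, "dz": 165, "rx": 0, "ry": 0, "rz": 0, "claw": 0.4},
    {"dx": 0, "dy": 0, "dz": 165, "rx": 0, "ry": 0, "rz": 0, "claw": 0.4},
  ],
)

```text
t: 4.03
tool_pos: [0.4375, 0.3871, 0.3053]
tool_rot: [-1.556, 0.246, -0.248]
force: [0.6, 0.6, -5.4]
finger_gap: 0.641
```

```bash
python3 -c "
from h import *
pose()
cv2.imwrite('pics/s3.png',arm.get_image('scene')[:,:,::-1])"
```

```text
4.03 [0.4375 0.3871 0.3053] yaw -18.04 gap 0.641 F [ 0.6  0.6 -5.4] q6 0.91
```

View pics/s3.png

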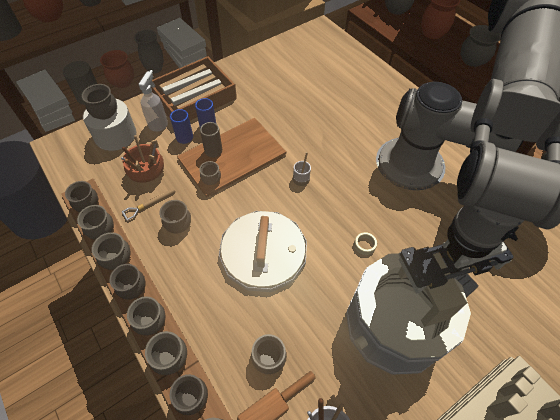

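The bridge hangs level in the gripper above the kiln (scene ~445,300), and the force of -5.4 N fits 0.5 kg. Next it goes to the board.

apply_moves(
  deltas=[
    {"dx": 0, "dy": -10, "dz": 0, "rx": 0, "ry": 0, "rz": 0, "claw": 0.4},
    {"dx": -2, "dy": -35, "dz": 0, "rx": 0, "ry": 0, "rz": 1, "claw": 0.4},
    {"dx": -4, "dy": -70, "dz": 0, "rx": 0, "ry": 0, "rz": 3, "claw": 0.4},
    {"dx": -6, "dy": -110, "dz": 0, "rx": 0, "ry": 0, "rz": 5, "claw": 0.4},
    {"dx": -8, "dy": -150, "dz": 0, "rx": 0, "ry": 0, "rz": 7, "claw": 0.4},
    {"dx": -10, "dy": -190, "dz": 0, "rx": 0, "ry": 0, "rz": 9, "claw": 0.4},
    {"dx": -12, "dy": -230, "dz": 0, "rx": 0, "ry": 0, "rz": 11, "claw": 0.4},
    {"dx": -14, "dy": -270, "dz": 0, "rx": 0, "ry": 0, "rz": 13, "claw": 0.4},
    {"dx": -16, "dy": -310, "dz": 0, "rx": 0, "ry": 0, "rz": 15, "claw": 0.4},
    {"dx": -18, "dy": -350, "dz": 0, "rx": 0, "ry": 0, "rz": 18, "claw": 0.4},
  ],
)

```text
t: 4.92
tool_pos: [0.4174, 0.0349, 0.3031]
tool_rot: [-1.571, 0.002, 0.003]
force: [1.4, -1.0, -4.2]
finger_gap: 0.638
```

apply_moves(
  deltas=[
    {"dx": -2, "dy": -40, "dz": 0, "rx": 0, "ry": 0, "rz": 0, "claw": 0.4},
    {"dx": -4, "dy": -80, "dz": 0, "rx": 0, "ry": 0, "rz": 0, "claw": 0.4},
    {"dx": -6, "dy": -120, "dz": 0, "rx": 0, "ry": 0, "rz": 0, "claw": 0.4},
    {"dx": -8, "dy": -160, "dz": 0, "rx": 0, "ry": 0, "rz": 0, "claw": 0.4},
    {"dx": -10, "dy": -200, "dz": 0, "rx": 0, "ry": 0, "rz": 0, "claw": 0.4},
    {"dx": -12, "dy": -240, "dz": -10, "rx": 0, "ry": 0, "rz": 0, "claw": 0.4},
    {"dx": -14, "dy": -280, "dz": -25, "rx": 0, "ry": 0, "rz": 0, "claw": 0.4},
    {"dx": -16, "dy": -320, "dz": -40, "rx": 0, "ry": 0, "rz": 0, "claw": 0.4},
    {"dx": -18, "dy": -355, "dz": -55, "rx": 0, "ry": 0, "rz": 0, "claw": 0.4},
    {"dx": -19, "dy": -380, "dz": -70, "rx": 0, "ry": 0, "rz": 0, "claw": 0.4},
  ],
)

```text
t: 5.75
tool_pos: [0.398, -0.3458, 0.2319]
tool_rot: [-1.569, 0.005, 0.0]
force: [0.3, 0.2, -4.5]
finger_gap: 0.638
```

apply_moves(
  deltas=[
    {"dx": 0, "dy": -15, "dz": -20, "rx": 0, "ry": 0, "rz": 0, "claw": 0.4},
    {"dx": 0, "dy": -22, "dz": -50, "rx": 0, "ry": 0, "rz": 0, "claw": 0.4},
    {"dx": 0, "dy": -22, "dz": -80, "rx": 0, "ry": 0, "rz": 0, "claw": 0.4},
    {"dx": 0, "dy": -22, "dz": -105, "rx": 0, "ry": 0, "rz": 0, "claw": 0.4},
    {"dx": 0, "dy": -22, "dz": -120, "rx": 0, "ry": 0, "rz": 0, "claw": 0.4},
    {"dx": 0, "dy": -22, "dz": -126, "rx": 0, "ry": 0, "rz": 0, "claw": 0.4},
    {"dx": 0, "dy": -22, "dz": -126, "rx": 0, "ry": 0, "rz": 0, "claw": 0.4},
  ],
)

```text
t: 6.33
tool_pos: [0.3986, -0.3636, 0.1063]
tool_rot: [-1.566, 0.004, 0.002]
force: [0.3, 0.4, -4.8]
finger_gap: 0.642
```

```bash
python3 -c "
from h import *
pose()"
```

```text
6.33 [ 0.3986 -0.3636  0.1063] yaw -0.06 gap 0.642 F [ 0.3  0.4 -4.8] q6 -0.88
```

apply_moves(
  deltas=[
    {"dx": 0, "dy": 0, "dz": -3, "rx": 0, "ry": 0, "rz": 0, "claw": 0.4},
    {"dx": 0, "dy": 0, "dz": -6, "rx": 0, "ry": 0, "rz": 0, "claw": 0.4},
    {"dx": 0, "dy": 0, "dz": -8, "rx": 0, "ry": 0, "rz": 0, "claw": 0.4},
    {"dx": 0, "dy": 0, "dz": -9, "rx": 0, "ry": 0, "rz": 0, "claw": 0.4},
    {"dx": 0, "dy": 0, "dz": -9, "rx": 0, "ry": 0, "rz": 0, "claw": 0.4},
  ],
)

```text
t: 6.75
tool_pos: [0.4004, -0.3651, 0.1001]
tool_rot: [-1.571, 0.0, -0.001]
force: [0.2, 0.6, -3.7]
finger_gap: 0.639
```

apply_moves(
  deltas=[
    {"dx": 0, "dy": 0, "dz": -1, "rx": 0, "ry": 0, "rz": 0, "claw": 0.4},
    {"dx": 0, "dy": 0, "dz": -2, "rx": 0, "ry": 0, "rz": 0, "claw": 0.4},
    {"dx": 0, "dy": 0, "dz": -2, "rx": 0, "ry": 0, "rz": 0, "claw": 0.4},
  ],
)

```text
t: 7.0
tool_pos: [0.4004, -0.365, 0.0978]
tool_rot: [-1.571, 0.0, -0.001]
force: [0.5, 0.2, -3.8]
finger_gap: 0.643
```

apply_moves(
  deltas=[
    {"dx": 0, "dy": 0, "dz": -1, "rx": 0, "ry": 0, "rz": 0, "claw": 0.4},
    {"dx": 0, "dy": 0, "dz": -2, "rx": 0, "ry": 0, "rz": 0, "claw": 0.4},
    {"dx": 0, "dy": 0, "dz": -2, "rx": 0, "ry": 0, "rz": 0, "claw": 0.4},
  ],
)

```text
t: 7.25
tool_pos: [0.4004, -0.3651, 0.0959]
tool_rot: [-1.571, 0.0, -0.001]
force: [-0.3, -0.8, -2.7]
finger_gap: 0.643
```

apply_moves(
  deltas=[
    {"dx": 0, "dy": 0, "dz": -1, "rx": 0, "ry": 0, "rz": 0, "claw": 0.4},
    {"dx": 0, "dy": 0, "dz": -1, "rx": 0, "ry": 0, "rz": 0, "claw": 0.4},
  ],
)

```text
t: 7.42
tool_pos: [0.4004, -0.3652, 0.0958]
tool_rot: [-1.571, 0.0, -0.001]
force: [-2.9, 1.8, 3.9]
finger_gap: 0.642
```

apply_moves(
  deltas=[
    {"dx": 0, "dy": 0, "dz": 0, "rx": 0, "ry": 0, "rz": 0, "claw": 0.75},
    {"dx": 0, "dy": 0, "dz": 0, "rx": 0, "ry": 0, "rz": 0, "claw": 1},
    {"dx": 0, "dy": 0, "dz": 0, "rx": 0, "ry": 0, "rz": 0, "claw": 1},
    {"dx": 0, "dy": 0, "dz": 0, "rx": 0, "ry": 0, "rz": 0, "claw": 1},
    {"dx": 0, "dy": 0, "dz": 15, "rx": 0, "ry": 0, "rz": 0, "claw": 1},
    {"dx": 0, "dy": 0, "dz": 45, "rx": 0, "ry": 0, "rz": 0, "claw": 1},
    {"dx": 0, "dy": 0, "dz": 80, "rx": 0, "ry": 0, "rz": 0, "claw": 1},
    {"dx": 0, "dy": 0, "dz": 110, "rx": 0, "ry": 0, "rz": 0, "claw": 1},
    {"dx": 15, "dy": -5, "dz": 120, "rx": 0, "ry": 0, "rz": 0, "claw": 1},
    {"dx": 45, "dy": -15, "dz": 120, "rx": 0, "ry": 0, "rz": 0, "claw": 1},
  ],
)

```text
t: 8.25
tool_pos: [0.4453, -0.3812, 0.2196]
tool_rot: [-1.576, -0.001, -0.005]
force: [0.8, -0.8, 0.4]
finger_gap: 1.001
```

apply_moves(
  deltas=[
    {"dx": 35, "dy": -12, "dz": 0, "rx": 0, "ry": 0, "rz": 0, "claw": 1},
    {"dx": 70, "dy": -25, "dz": 0, "rx": 0, "ry": 0, "rz": 0, "claw": 1},
    {"dx": 89, "dy": -32, "dz": 0, "rx": 0, "ry": 0, "rz": 0, "claw": 1},
    {"dx": 89, "dy": -32, "dz": -10, "rx": 0, "ry": 0, "rz": 0, "claw": 1},
    {"dx": 89, "dy": -32, "dz": -20, "rx": 0, "ry": 0, "rz": 0, "claw": 1},
    {"dx": 89, "dy": -32, "dz": -20, "rx": 0, "ry": 0, "rz": 0, "claw": 1},
  ],
)

```text
t: 8.75
tool_pos: [0.5327, -0.4108, 0.1913]
tool_rot: [-1.567, 0.004, 0.003]
force: [-0.5, 0.4, -1.2]
finger_gap: 0.999
```

Run:
```python
from h import *
pose()
S=arm.get_image('scene')[:,:,::-1];T=arm.get_image('top')[:,:,::-1]
def crop(I,x,y,w,h): return cv2.resize(I[y:y+h,x:x+w],(400,300),interpolation=cv2.INTER_CUBIC)
cv2.imwrite('pics/m4.png',np.hstack([crop(S,150,80,160,120),crop(T,335,165,160,120)]))
```

```text
8.75 [ 0.5327 -0.4108  0.1913] yaw -0.04 gap 0.999 F [-0.5  0.4 -1.2] q6 -0.77
```

View pics/m4.png

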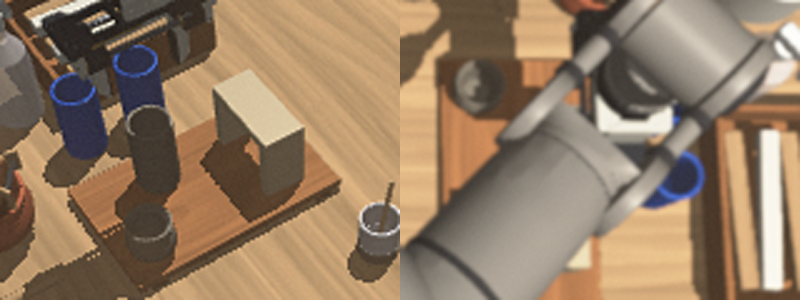

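The bridge stands on its feet on the free half of the board (crop 258,130), and the beaker and pot_a are untouched. Next I descend on the grey beaker.

apply_moves(
  deltas=[
    {"dx": 0, "dy": 0, "dz": -15, "rx": 0, "ry": 0, "rz": 0, "claw": 1},
    {"dx": 0, "dy": 0, "dz": -40, "rx": 0, "ry": 0, "rz": 0, "claw": 1},
    {"dx": 0, "dy": 0, "dz": -65, "rx": 0, "ry": 0, "rz": 0, "claw": 1},
    {"dx": 0, "dy": 0, "dz": -88, "rx": 0, "ry": 0, "rz": 0, "claw": 1},
    {"dx": 0, "dy": 0, "dz": -103, "rx": 0, "ry": 0, "rz": 0, "claw": 1},
    {"dx": 0, "dy": 0, "dz": -103, "rx": 0, "ry": 0, "rz": 0, "claw": 1},
    {"dx": 0, "dy": 0, "dz": -103, "rx": 0, "ry": 0, "rz": 0, "claw": 0.85},
    {"dx": 0, "dy": 0, "dz": -103, "rx": 0, "ry": 0, "rz": 0, "claw": 0.78},
    {"dx": 0, "dy": 0, "dz": -103, "rx": 0, "ry": 0, "rz": 0, "claw": 0.74},
  ],
  grip_force=12,
)

```text
t: 9.6
tool_pos: [0.535, -0.4128, 0.0941]
tool_rot: [-1.573, -0.001, -0.003]
force: [-0.8, 0.0, 0.9]
finger_gap: 0.831
```

```bash
python3 -c "
from h import *
pose()"
```

```text
9.6 [ 0.535  -0.4128  0.0941] yaw -0.05 gap 0.831 F [-0.8  0.   0.9] q6 -0.77
```

apply_moves(
  deltas=[
    {"dx": 0, "dy": 0, "dz": -4, "rx": 0, "ry": 0, "rz": 0, "claw": 0.74},
    {"dx": 0, "dy": 0, "dz": -4, "rx": 0, "ry": 0, "rz": 0, "claw": 0.72},
    {"dx": 0, "dy": 0, "dz": -4, "rx": 0, "ry": 0, "rz": 0, "claw": 0.7},
    {"dx": 0, "dy": 0, "dz": -4, "rx": 0, "ry": 0, "rz": 0, "claw": 0.69},
    {"dx": 0, "dy": 0, "dz": -4, "rx": 0, "ry": 0, "rz": 0, "claw": 0.68},
    {"dx": 0, "dy": 0, "dz": -4, "rx": 0, "ry": 0, "rz": 0, "claw": 0.67},
    {"dx": 0, "dy": 0, "dz": -4, "rx": 0, "ry": 0, "rz": 0, "claw": 0.65},
    {"dx": 0, "dy": 0, "dz": -4, "rx": 0, "ry": 0, "rz": 0, "claw": 0.62},
    {"dx": 0, "dy": 0, "dz": -4, "rx": 0, "ry": 0, "rz": 0, "claw": 0.58},
    {"dx": 0, "dy": 0, "dz": -4, "rx": 0, "ry": 0, "rz": 0, "claw": 0.55},
  ],
  grip_force=12,
)

```text
t: 10.43
tool_pos: [0.5343, -0.4121, 0.0879]
tool_rot: [-1.571, 0.001, -0.001]
force: [-0.0, 1.0, 0.0]
finger_gap: 0.655
```

apply_moves(
  deltas=[
    {"dx": 0, "dy": 0, "dz": 4, "rx": 0, "ry": 0, "rz": 0, "claw": 0.5},
    {"dx": 0, "dy": 0, "dz": 15, "rx": 0, "ry": 0, "rz": 0, "claw": 0.5},
    {"dx": 0, "dy": 0, "dz": 40, "rx": 0, "ry": 0, "rz": 0, "claw": 0.5},
    {"dx": 0, "dy": 0, "dz": 70, "rx": 0, "ry": 0, "rz": 0, "claw": 0.5},
    {"dx": 0, "dy": 0, "dz": 105, "rx": 0, "ry": 0, "rz": 0, "claw": 0.5},
    {"dx": 0, "dy": 0, "dz": 140, "rx": 0, "ry": 0, "rz": 0, "claw": 0.5},
    {"dx": 0, "dy": 0, "dz": 175, "rx": 0, "ry": 0, "rz": 0, "claw": 0.5},
    {"dx": 0, "dy": 0, "dz": 200, "rx": 0, "ry": 0, "rz": 0, "claw": 0.5},
    {"dx": 0, "dy": 0, "dz": 215, "rx": 0, "ry": 0, "rz": 0, "claw": 0.5},
    {"dx": 0, "dy": 0, "dz": 215, "rx": 0, "ry": 0, "rz": 0, "claw": 0.5},
  ],
)

```text
t: 11.27
tool_pos: [0.5352, -0.4128, 0.3083]
tool_rot: [-1.577, -0.004, -0.005]
force: [0.3, 0.0, -1.2]
finger_gap: 0.656
```

```bash
python3 -c "
from h import *
pose()"
```

```text
11.27 [ 0.5352 -0.4128  0.3083] yaw -0.03 gap 0.656 F [ 0.3  0.  -1.2] q6 -0.77
```

apply_moves(
  deltas=[
    {"dx": -1, "dy": 8, "dz": 0, "rx": 0, "ry": 0, "rz": 0, "claw": 0.5},
    {"dx": -3, "dy": 28, "dz": 0, "rx": 0, "ry": 0, "rz": 0, "claw": 0.5},
    {"dx": -7, "dy": 60, "dz": 0, "rx": 0, "ry": 0, "rz": 0, "claw": 0.5},
    {"dx": -11, "dy": 98, "dz": 0, "rx": 0, "ry": 0, "rz": 0, "claw": 0.5},
    {"dx": -15, "dy": 138, "dz": 0, "rx": 0, "ry": 0, "rz": 0, "claw": 0.5},
    {"dx": -19, "dy": 178, "dz": 0, "rx": 0, "ry": 0, "rz": 0, "claw": 0.5},
    {"dx": -23, "dy": 218, "dz": 0, "rx": 0, "ry": 0, "rz": 0, "claw": 0.5},
    {"dx": -27, "dy": 258, "dz": 0, "rx": 0, "ry": 0, "rz": 0, "claw": 0.5},
    {"dx": -31, "dy": 298, "dz": 0, "rx": 0, "ry": 0, "rz": 0, "claw": 0.5},
    {"dx": -36, "dy": 338, "dz": 0, "rx": 0, "ry": 0, "rz": 0, "claw": 0.5},
  ],
)

```text
t: 12.1
tool_pos: [0.4964, -0.0714, 0.3008]
tool_rot: [-1.569, 0.003, 0.002]
force: [1.5, -0.2, -1.8]
finger_gap: 0.66
```

apply_moves(
  deltas=[
    {"dx": -5, "dy": 40, "dz": 0, "rx": 0, "ry": 0, "rz": 0, "claw": 0.5},
    {"dx": -9, "dy": 80, "dz": 0, "rx": 0, "ry": 0, "rz": 0, "claw": 0.5},
    {"dx": -14, "dy": 120, "dz": 0, "rx": 0, "ry": 0, "rz": 0, "claw": 0.5},
    {"dx": -18, "dy": 160, "dz": 0, "rx": 0, "ry": 0, "rz": 0, "claw": 0.5},
    {"dx": -23, "dy": 200, "dz": 0, "rx": 0, "ry": 0, "rz": 0, "claw": 0.5},
    {"dx": -27, "dy": 240, "dz": 0, "rx": 0, "ry": 0, "rz": 0, "claw": 0.5},
    {"dx": -32, "dy": 280, "dz": 0, "rx": 0, "ry": 0, "rz": 0, "claw": 0.5},
    {"dx": -36, "dy": 320, "dz": 0, "rx": 0, "ry": 0, "rz": 0, "claw": 0.5},
    {"dx": -41, "dy": 358, "dz": 0, "rx": 0, "ry": 0, "rz": 0, "claw": 0.5},
    {"dx": -45, "dy": 390, "dz": 0, "rx": 0, "ry": 0, "rz": 0, "claw": 0.5},
  ],
)

```text
t: 12.93
tool_pos: [0.4509, 0.3183, 0.3007]
tool_rot: [-1.572, 0.002, 0.003]
force: [-0.1, 1.4, -2.6]
finger_gap: 0.661
```

apply_moves(
  deltas=[
    {"dx": -4, "dy": 30, "dz": 0, "rx": 0, "ry": 0, "rz": 0, "claw": 0.5},
    {"dx": -6, "dy": 55, "dz": 0, "rx": 0, "ry": 0, "rz": 0, "claw": 0.5},
    {"dx": -7, "dy": 64, "dz": 0, "rx": 0, "ry": 0, "rz": 0, "claw": 0.5},
    {"dx": -7, "dy": 64, "dz": 0, "rx": 0, "ry": 0, "rz": 0, "claw": 0.5},
    {"dx": -7, "dy": 64, "dz": 0, "rx": 0, "ry": 0, "rz": 0, "claw": 0.5},
  ],
)

```text
t: 13.35
tool_pos: [0.4455, 0.3793, 0.3013]
tool_rot: [-1.573, 0.002, 0.002]
force: [1.1, -0.1, -3.6]
finger_gap: 0.656
```

Run:
```python
from h import *
pose()
S=arm.get_image('scene')[:,:,::-1];T=arm.get_image('top')[:,:,::-1]
cv2.imwrite('pics/s5.png',S);cv2.imwrite('pics/t5.png',T)
```

```text
13.35 [0.4455 0.3793 0.3013] yaw 0.01 gap 0.656 F [ 1.1 -0.1 -3.6] q6 0.57
```

apply_moves(
  deltas=[
    {"dx": 1, "dy": 0, "dz": -8, "rx": 0, "ry": 0, "rz": 0, "claw": 0.5},
    {"dx": 1, "dy": 0, "dz": -25, "rx": 0, "ry": 0, "rz": 0, "claw": 0.5},
    {"dx": 1, "dy": 0, "dz": -50, "rx": 0, "ry": 0, "rz": 0, "claw": 0.5},
    {"dx": 1, "dy": 0, "dz": -75, "rx": 0, "ry": 0, "rz": 0, "claw": 0.5},
    {"dx": 1, "dy": 0, "dz": -100, "rx": 0, "ry": 0, "rz": 0, "claw": 0.5},
    {"dx": 1, "dy": 0, "dz": -122, "rx": 0, "ry": 0, "rz": 0, "claw": 0.5},
    {"dx": 1, "dy": 0, "dz": -140, "rx": 0, "ry": 0, "rz": 0, "claw": 0.5},
    {"dx": 1, "dy": 0, "dz": -152, "rx": 0, "ry": 0, "rz": 0, "claw": 0.5},
    {"dx": 1, "dy": 0, "dz": -158, "rx": 0, "ry": 0, "rz": 0, "claw": 0.5},
    {"dx": 1, "dy": 0, "dz": -158, "rx": 0, "ry": 0, "rz": 0, "claw": 0.5},
  ],
)

```text
t: 14.28
tool_pos: [0.4469, 0.3786, 0.1433]
tool_rot: [-1.573, 0.003, 0.0]
force: [0.8, -0.1, -2.2]
finger_gap: 0.66
```

apply_moves(
  deltas=[
    {"dx": 0, "dy": 0, "dz": -2, "rx": 0, "ry": 0, "rz": 0, "claw": 0.5},
    {"dx": 0, "dy": 0, "dz": -4, "rx": 0, "ry": 0, "rz": 0, "claw": 0.5},
    {"dx": 0, "dy": 0, "dz": -6, "rx": 0, "ry": 0, "rz": 0, "claw": 0.5},
    {"dx": 0, "dy": 0, "dz": -7, "rx": 0, "ry": 0, "rz": 0, "claw": 0.5},
    {"dx": 0, "dy": 0, "dz": -7, "rx": 0, "ry": 0, "rz": 0, "claw": 0.5},
  ],
)

```text
t: 14.7
tool_pos: [0.4474, 0.38, 0.138]
tool_rot: [-1.571, 0.0, -0.001]
force: [0.5, -0.0, -2.7]
finger_gap: 0.657
```

apply_moves(
  deltas=[
    {"dx": 0, "dy": 0, "dz": -1, "rx": 0, "ry": 0, "rz": 0, "claw": 0.5},
    {"dx": 0, "dy": 0, "dz": -2, "rx": 0, "ry": 0, "rz": 0, "claw": 0.5},
    {"dx": 0, "dy": 0, "dz": -2, "rx": 0, "ry": 0, "rz": 0, "claw": 0.5},
  ],
)

```text
t: 14.95
tool_pos: [0.4473, 0.38, 0.1357]
tool_rot: [-1.571, 0.001, -0.0]
force: [-0.1, 0.8, -3.0]
finger_gap: 0.657
```

apply_moves(
  deltas=[
    {"dx": 0, "dy": 0, "dz": -1, "rx": 0, "ry": 0, "rz": 0, "claw": 0.5},
    {"dx": 0, "dy": 0, "dz": -1, "rx": 0, "ry": 0, "rz": 0, "claw": 0.5},
  ],
)

```text
t: 15.12
tool_pos: [0.4473, 0.3799, 0.1347]
tool_rot: [-1.571, 0.001, -0.0]
force: [-0.2, 0.3, -2.7]
finger_gap: 0.655
```

apply_moves(
  deltas=[
    {"dx": 0, "dy": 0, "dz": -1, "rx": 0, "ry": 0, "rz": 0, "claw": 0.5},
    {"dx": 0, "dy": 0, "dz": -1, "rx": 0, "ry": 0, "rz": 0, "claw": 0.5},
  ],
)

```text
t: 15.28
tool_pos: [0.4473, 0.3799, 0.1337]
tool_rot: [-1.571, 0.001, -0.0]
force: [-0.0, 0.3, -4.0]
finger_gap: 0.66
```

apply_moves(
  deltas=[
    {"dx": 0, "dy": 0, "dz": -1, "rx": 0, "ry": 0, "rz": 0, "claw": 0.5},
    {"dx": 0, "dy": 0, "dz": -1, "rx": 0, "ry": 0, "rz": 0, "claw": 0.5},
  ],
)

```text
t: 15.45
tool_pos: [0.4474, 0.3802, 0.1332]
tool_rot: [-1.57, 0.0, -0.001]
force: [-0.8, -0.3, 0.1]
finger_gap: 0.659
```

apply_moves(
  deltas=[
    {"dx": 0, "dy": 0, "dz": -0.7, "rx": 0, "ry": 0, "rz": 0, "claw": 0.5},
    {"dx": 0, "dy": 0, "dz": -0.7, "rx": 0, "ry": 0, "rz": 0, "claw": 0.5},
  ],
)

```text
t: 15.62
tool_pos: [0.4476, 0.3805, 0.133]
tool_rot: [-1.569, -0.0, -0.001]
force: [-2.8, 1.4, 4.0]
finger_gap: 0.655
```

apply_moves(
  deltas=[
    {"dx": 0, "dy": 0, "dz": 0.5, "rx": 0, "ry": 0, "rz": 0, "claw": 0.68},
    {"dx": 0, "dy": 0, "dz": 0.5, "rx": 0, "ry": 0, "rz": 0, "claw": 0.72},
    {"dx": 0, "dy": 0, "dz": 0.5, "rx": 0, "ry": 0, "rz": 0, "claw": 0.8},
    {"dx": 0, "dy": 0, "dz": 0.5, "rx": 0, "ry": 0, "rz": 0, "claw": 0.9},
    {"dx": 0, "dy": 0, "dz": 0.5, "rx": 0, "ry": 0, "rz": 0, "claw": 0.95},
    {"dx": 0, "dy": 0, "dz": 0.5, "rx": 0, "ry": 0, "rz": 0, "claw": 0.95},
    {"dx": 0, "dy": 0, "dz": 10, "rx": 0, "ry": 0, "rz": 0, "claw": 0.95},
    {"dx": 0, "dy": 0, "dz": 35, "rx": 0, "ry": 0, "rz": 0, "claw": 0.95},
    {"dx": 0, "dy": 0, "dz": 70, "rx": 0, "ry": 0, "rz": 0, "claw": 0.95},
    {"dx": 0, "dy": 0, "dz": 105, "rx": 0, "ry": 0, "rz": 0, "claw": 0.95},
  ],
)

```text
t: 16.45
tool_pos: [0.4468, 0.3796, 0.2384]
tool_rot: [-1.572, 0.002, 0.001]
force: [1.6, 0.9, 0.2]
finger_gap: 0.949
```

apply_moves(
  deltas=[
    {"dx": 5, "dy": -12, "dz": 10, "rx": 0, "ry": 0, "rz": -2, "claw": 1},
    {"dx": 17, "dy": -40, "dz": 10, "rx": 0, "ry": 0, "rz": -6, "claw": 1},
    {"dx": 32, "dy": -76, "dz": 10, "rx": 0, "ry": 0, "rz": -11, "claw": 1},
    {"dx": 47, "dy": -113, "dz": 10, "rx": 0, "ry": 0, "rz": -16, "claw": 1},
    {"dx": 62, "dy": -150, "dz": 10, "rx": 0, "ry": 0, "rz": -21, "claw": 1},
    {"dx": 77, "dy": -187, "dz": 10, "rx": 0, "ry": 0, "rz": -26, "claw": 1},
    {"dx": 92, "dy": -224, "dz": 5, "rx": 0, "ry": 0, "rz": -31, "claw": 1},
    {"dx": 107, "dy": -261, "dz": -5, "rx": 0, "ry": 0, "rz": -36, "claw": 1},
    {"dx": 122, "dy": -298, "dz": -15, "rx": 0, "ry": 0, "rz": -39.6, "claw": 1},
    {"dx": 137, "dy": -334, "dz": -25, "rx": 0, "ry": 0, "rz": -39.6, "claw": 1},
  ],
)

```text
t: 17.28
tool_pos: [0.5847, 0.0436, 0.2123]
tool_rot: [-1.501, 0.544, -0.545]
force: [0.8, -0.3, -0.8]
finger_gap: 0.999
```

apply_moves(
  deltas=[
    {"dx": 12, "dy": -30, "dz": -20, "rx": 0, "ry": 0, "rz": 0, "claw": 1},
    {"dx": 21, "dy": -46, "dz": -45, "rx": 0, "ry": 0, "rz": 0, "claw": 1},
    {"dx": 22, "dy": -50, "dz": -70, "rx": 0, "ry": 0, "rz": 0, "claw": 1},
    {"dx": 22, "dy": -50, "dz": -80, "rx": 0, "ry": 0, "rz": 0, "claw": 1},
    {"dx": 22, "dy": -50, "dz": -80, "rx": 0, "ry": 0, "rz": 0, "claw": 1},
  ],
)

```text
t: 17.7
tool_pos: [0.6045, -0.0042, 0.1295]
tool_rot: [-1.503, 0.547, -0.538]
force: [-0.4, -0.1, 0.1]
finger_gap: 1.002
```

Run:
```python
from h import *
pose()
S=arm.get_image('scene')[:,:,::-1]
cv2.imwrite('pics/s6.png',cv2.resize(S[190:400,190:490],(800,560),interpolation=cv2.INTER_CUBIC))
cv2.imwrite('pics/s6f.png',S); cv2.imwrite('pics/t6f.png',arm.get_image('top')[:,:,::-1])
```

```text
17.7 [ 0.6045 -0.0042  0.1295] yaw -39.71 gap 1.002 F [-0.4 -0.1  0.1] q6 0.56
```

View pics/s6.png

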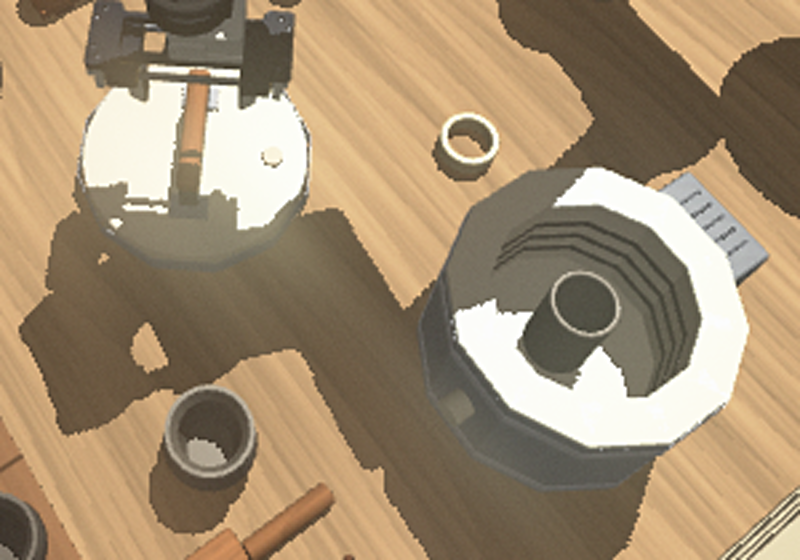

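The beaker stands upright in the chamber (crop 586,303), and the gripper is above the lid's handle (crop 195,100), aligned with it. I check the beaker's place and then grasp the lid.

Run:
```python
from fit import *
p=((586.5)/2.667-.5+190,(303.5)/2.667-.5+190); print("beaker",at("scene",p,.175))
# dodecagon fit, points on the outer edge of the rim, from crop (white/dark boundary)
V=np.array([(600,168),(664,190),(722,245),(748,328),(733,390),(676,447),(594,456),(520,428),(461,366),(440,292),(465,225),(524,180)])
P=np.array([at("scene",((x+.5)/2.667-.5+190,(y+.5)/2.667-.5+190),.19)[:2] for x,y in V]); print(circ(P,.129))
```

```text
beaker [0.447  0.3781 0.175 ]
(array([0.4483, 0.3816, 0.1308]), array([0.0007, 0.0043, 0.0035, 0.0011, 0.0037, 0.001 , 0.0002, 0.002 ,
       0.0021, 0.0003, 0.0068, 0.0076]))
```

apply_moves(
  deltas=[
    {"dx": 1, "dy": 0, "dz": -15, "rx": 0, "ry": 0, "rz": 0, "claw": 1},
    {"dx": 1, "dy": 0, "dz": -40, "rx": 0, "ry": 0, "rz": 0, "claw": 1},
    {"dx": 1, "dy": 0, "dz": -58, "rx": 0, "ry": 0, "rz": 0, "claw": 1},
    {"dx": 1, "dy": 0, "dz": -63, "rx": 0, "ry": 0, "rz": 0, "claw": 1},
    {"dx": 1, "dy": 0, "dz": -63, "rx": 0, "ry": 0, "rz": 0, "claw": 0.5},
    {"dx": 1, "dy": 0, "dz": -63, "rx": 0, "ry": 0, "rz": 0, "claw": 0.35},
    {"dx": 1, "dy": 0, "dz": -63, "rx": 0, "ry": 0, "rz": 0, "claw": 0.3},
    {"dx": 1, "dy": 0, "dz": -63, "rx": 0, "ry": 0, "rz": 0, "claw": 0.25},
    {"dx": 1, "dy": 0, "dz": -63, "rx": 0, "ry": 0, "rz": 0, "claw": 0.2},
    {"dx": 1, "dy": 0, "dz": -63, "rx": 0, "ry": 0, "rz": 0, "claw": 0.1},
  ],
  grip_force=45,
)

```text
t: 18.63
tool_pos: [0.6078, -0.0041, 0.0699]
tool_rot: [-1.502, 0.54, -0.542]
force: [-0.7, 0.0, 0.2]
finger_gap: 0.617
```

apply_moves(
  deltas=[
    {"dx": 0, "dy": 0, "dz": 0, "rx": 0, "ry": 0, "rz": 0, "claw": 0.1},
    {"dx": 0, "dy": 0, "dz": 0, "rx": 0, "ry": 0, "rz": 0, "claw": 0.1},
    {"dx": 0, "dy": 0, "dz": 0, "rx": 0, "ry": 0, "rz": 0, "claw": 0.1},
  ],
)

```text
t: 18.88
tool_pos: [0.6074, -0.0041, 0.0692]
tool_rot: [-1.502, 0.541, -0.541]
force: [0.4, 0.3, -0.1]
finger_gap: 0.393
```

apply_moves(
  deltas=[
    {"dx": 0, "dy": 0, "dz": -2, "rx": 0, "ry": 0, "rz": 0, "claw": 0.15},
    {"dx": 0, "dy": 0, "dz": -2, "rx": 0, "ry": 0, "rz": 0, "claw": 0.1},
    {"dx": 0, "dy": 0, "dz": -2, "rx": 0, "ry": 0, "rz": 0, "claw": 0.1},
    {"dx": 0, "dy": 0, "dz": -2, "rx": 0, "ry": 0, "rz": 0, "claw": 0.1},
  ],
)

```text
t: 19.22
tool_pos: [0.6069, -0.0039, 0.0667]
tool_rot: [-1.502, 0.542, -0.54]
force: [-0.7, 0.8, -1.3]
finger_gap: 0.254
```

```bash
python3 -c "
from h import *
pose()"
```

```text
19.22 [ 0.6069 -0.0039  0.0667] yaw -39.63 gap 0.254 F [-0.7  0.8 -1.3] q6 0.56
```

apply_moves(
  deltas=[
    {"dx": 0, "dy": 0, "dz": 4, "rx": 0, "ry": 0, "rz": 0, "claw": 0.1},
    {"dx": 0, "dy": 0, "dz": 14, "rx": 0, "ry": 0, "rz": 0, "claw": 0.1},
    {"dx": 0, "dy": 0, "dz": 35, "rx": 0, "ry": 0, "rz": 0, "claw": 0.1},
    {"dx": 0, "dy": 0, "dz": 65, "rx": 0, "ry": 0, "rz": 0, "claw": 0.1},
    {"dx": 0, "dy": 0, "dz": 100, "rx": 0, "ry": 0, "rz": 0, "claw": 0.1},
    {"dx": 0, "dy": 0, "dz": 135, "rx": 0, "ry": 0, "rz": 0, "claw": 0.1},
    {"dx": 0, "dy": 0, "dz": 170, "rx": 0, "ry": 0, "rz": 0, "claw": 0.1},
    {"dx": 0, "dy": 0, "dz": 205, "rx": 0, "ry": 0, "rz": 0, "claw": 0.1},
    {"dx": 0, "dy": 0, "dz": 230, "rx": 0, "ry": 0, "rz": 0, "claw": 0.1},
    {"dx": 0, "dy": 0, "dz": 240, "rx": 0, "ry": 0, "rz": 0, "claw": 0.1},
  ],
)

```text
t: 20.05
tool_pos: [0.6081, -0.0042, 0.3125]
tool_rot: [-1.501, 0.536, -0.547]
force: [0.2, -0.6, -7.7]
finger_gap: 0.253
```

apply_moves(
  deltas=[
    {"dx": -3, "dy": 8, "dz": 0, "rx": 0, "ry": 0, "rz": 0, "claw": 0.1},
    {"dx": -11, "dy": 26, "dz": 0, "rx": 0, "ry": 0, "rz": 0, "claw": 0.1},
    {"dx": -22, "dy": 52, "dz": 0, "rx": 0, "ry": 0, "rz": 0, "claw": 0.1},
    {"dx": -35, "dy": 83, "dz": 0, "rx": 0, "ry": 0, "rz": 0, "claw": 0.1},
    {"dx": -48, "dy": 115, "dz": 0, "rx": 0, "ry": 0, "rz": 0, "claw": 0.1},
    {"dx": -61, "dy": 147, "dz": 0, "rx": 0, "ry": 0, "rz": 0, "claw": 0.1},
    {"dx": -75, "dy": 180, "dz": 0, "rx": 0, "ry": 0, "rz": 0, "claw": 0.1},
    {"dx": -88, "dy": 212, "dz": 0, "rx": 0, "ry": 0, "rz": 0, "claw": 0.1},
    {"dx": -102, "dy": 244, "dz": 0, "rx": 0, "ry": 0, "rz": 0, "claw": 0.1},
    {"dx": -115, "dy": 276, "dz": 0, "rx": 0, "ry": 0, "rz": 0, "claw": 0.1},
  ],
)

```text
t: 20.88
tool_pos: [0.4899, 0.2735, 0.3056]
tool_rot: [-1.505, 0.544, -0.539]
force: [0.7, -0.4, -8.3]
finger_gap: 0.253
```

apply_moves(
  deltas=[
    {"dx": -13, "dy": 32, "dz": 0, "rx": 0, "ry": 0, "rz": 0, "claw": 0.1},
    {"dx": -26, "dy": 62, "dz": 0, "rx": 0, "ry": 0, "rz": 0, "claw": 0.1},
    {"dx": -36, "dy": 86, "dz": 0, "rx": 0, "ry": 0, "rz": 0, "claw": 0.1},
    {"dx": -42, "dy": 101, "dz": 0, "rx": 0, "ry": 0, "rz": 0, "claw": 0.1},
    {"dx": -45, "dy": 108, "dz": 0, "rx": 0, "ry": 0, "rz": 0, "claw": 0.1},
    {"dx": -45, "dy": 108, "dz": 0, "rx": 0, "ry": 0, "rz": 0, "claw": 0.1},
    {"dx": -45, "dy": 108, "dz": 0, "rx": 0, "ry": 0, "rz": 0, "claw": 0.1},
  ],
)

```text
t: 21.47
tool_pos: [0.447, 0.3793, 0.3062]
tool_rot: [-1.505, 0.542, -0.541]
force: [0.5, -1.2, -8.1]
finger_gap: 0.253
```

Run:
```python
from h import *
pose()
S=arm.get_image('scene')[:,:,::-1];T=arm.get_image('top')[:,:,::-1]
cv2.imwrite('pics/m7.png',np.hstack([cv2.resize(S[190:390,320:520],(400,400),interpolation=cv2.INTER_CUBIC),cv2.resize(T[160:310,60:210],(400,400),interpolation=cv2.INTER_CUBIC)]))
```

```text
21.47 [0.447  0.3793 0.3062] yaw -39.62 gap 0.253 F [ 0.5 -1.2 -8.1] q6 1.26
```

View pics/m7.png

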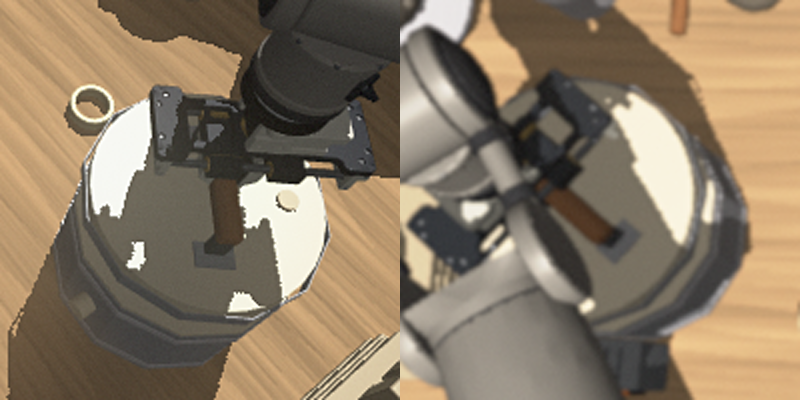

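The lid is held level over the kiln (scene crop 205,205), with a load of about 8 N. I lower it.

apply_moves(
  deltas=[
    {"dx": 0, "dy": 0, "dz": -8, "rx": 0, "ry": 0, "rz": 0, "claw": 0.1},
    {"dx": 0, "dy": 0, "dz": -20, "rx": 0, "ry": 0, "rz": 0, "claw": 0.1},
    {"dx": 0, "dy": 0, "dz": -31, "rx": 0, "ry": 0, "rz": 0, "claw": 0.1},
    {"dx": 0, "dy": 0, "dz": -39, "rx": 0, "ry": 0, "rz": 0, "claw": 0.1},
    {"dx": 0, "dy": 0, "dz": -43, "rx": 0, "ry": 0, "rz": 0, "claw": 0.1},
    {"dx": 0, "dy": 0, "dz": -45, "rx": 0, "ry": 0, "rz": 0, "claw": 0.1},
    {"dx": 0, "dy": 0, "dz": -45, "rx": 0, "ry": 0, "rz": 0, "claw": 0.1},
    {"dx": 0, "dy": 0, "dz": -45, "rx": 0, "ry": 0, "rz": 0, "claw": 0.1},
  ],
)

```text
t: 22.23
tool_pos: [0.4477, 0.38, 0.2626]
tool_rot: [-1.501, 0.541, -0.542]
force: [-0.1, -0.1, -7.1]
finger_gap: 0.253
```

apply_moves(
  deltas=[
    {"dx": 0, "dy": 0, "dz": -1, "rx": 0, "ry": 0, "rz": 0, "claw": 0.1},
    {"dx": 0, "dy": 0, "dz": -2, "rx": 0, "ry": 0, "rz": 0, "claw": 0.1},
    {"dx": 0, "dy": 0, "dz": -2, "rx": 0, "ry": 0, "rz": 0, "claw": 0.1},
  ],
)

```text
t: 22.48
tool_pos: [0.4474, 0.38, 0.2602]
tool_rot: [-1.502, 0.541, -0.541]
force: [0.1, 0.3, -8.6]
finger_gap: 0.254
```

apply_moves(
  deltas=[
    {"dx": 0, "dy": 0, "dz": -1, "rx": 0, "ry": 0, "rz": 0, "claw": 0.1},
    {"dx": 0, "dy": 0, "dz": -2, "rx": 0, "ry": 0, "rz": 0, "claw": 0.1},
    {"dx": 0, "dy": 0, "dz": -2, "rx": 0, "ry": 0, "rz": 0, "claw": 0.1},
  ],
)

```text
t: 22.73
tool_pos: [0.4473, 0.3799, 0.2579]
tool_rot: [-1.503, 0.541, -0.541]
force: [-0.4, 0.6, -8.2]
finger_gap: 0.256
```

apply_moves(
  deltas=[
    {"dx": 0, "dy": 0, "dz": -1, "rx": 0, "ry": 0, "rz": 0, "claw": 0.1},
    {"dx": 0, "dy": 0, "dz": -1, "rx": 0, "ry": 0, "rz": 0, "claw": 0.1},
  ],
)

```text
t: 22.9
tool_pos: [0.4473, 0.3799, 0.257]
tool_rot: [-1.502, 0.541, -0.541]
force: [0.6, -0.7, -8.2]
finger_gap: 0.254
```

apply_moves(
  deltas=[
    {"dx": 0, "dy": 0, "dz": -1, "rx": 0, "ry": 0, "rz": 0, "claw": 0.1},
    {"dx": 0, "dy": 0, "dz": -1, "rx": 0, "ry": 0, "rz": 0, "claw": 0.1},
  ],
)

```text
t: 23.07
tool_pos: [0.4475, 0.38, 0.2567]
tool_rot: [-1.502, 0.541, -0.542]
force: [0.2, -0.1, -4.4]
finger_gap: 0.256
```

apply_moves(
  deltas=[
    {"dx": 0, "dy": 0, "dz": -0.6, "rx": 0, "ry": 0, "rz": 0, "claw": 0.1},
    {"dx": 0, "dy": 0, "dz": -0.6, "rx": 0, "ry": 0, "rz": 0, "claw": 0.1},
  ],
)

```text
t: 23.23
tool_pos: [0.4475, 0.38, 0.2567]
tool_rot: [-1.501, 0.54, -0.542]
force: [-1.6, -2.0, 0.8]
finger_gap: 0.259
```

apply_moves(
  deltas=[
    {"dx": 0, "dy": 0, "dz": 0, "rx": 0, "ry": 0, "rz": 0, "claw": 0.35},
    {"dx": 0, "dy": 0, "dz": 0, "rx": 0, "ry": 0, "rz": 0, "claw": 0.5},
    {"dx": 0, "dy": 0, "dz": 0, "rx": 0, "ry": 0, "rz": 0, "claw": 0.7},
    {"dx": 0, "dy": 0, "dz": 0, "rx": 0, "ry": 0, "rz": 0, "claw": 0.7},
    {"dx": 0, "dy": 0, "dz": 10, "rx": 0, "ry": 0, "rz": 0, "claw": 0.7},
    {"dx": 0, "dy": 0, "dz": 35, "rx": 0, "ry": 0, "rz": 0, "claw": 0.7},
    {"dx": 0, "dy": 0, "dz": 70, "rx": 0, "ry": 0, "rz": 0, "claw": 0.7},
    {"dx": 0, "dy": 0, "dz": 95, "rx": 0, "ry": 0, "rz": 0, "claw": 0.7},
    {"dx": 5, "dy": -20, "dz": 95, "rx": 0, "ry": 0, "rz": 0, "claw": 0.7},
    {"dx": 10, "dy": -55, "dz": 95, "rx": 0, "ry": 0, "rz": 0, "claw": 0.7},
  ],
)

```text
t: 24.07
tool_pos: [0.4577, 0.327, 0.3527]
tool_rot: [-1.499, 0.536, -0.54]
force: [0.2, -0.1, -0.6]
finger_gap: 0.696
```

apply_moves(
  deltas=[
    {"dx": 5, "dy": -38, "dz": 0, "rx": 0, "ry": 0, "rz": 0, "claw": 0.7},
    {"dx": 10, "dy": -76, "dz": 0, "rx": 0, "ry": 0, "rz": 0, "claw": 0.7},
    {"dx": 15, "dy": -114, "dz": 0, "rx": 0, "ry": 0, "rz": 0, "claw": 0.7},
    {"dx": 20, "dy": -152, "dz": 0, "rx": 0, "ry": 0, "rz": 0, "claw": 0.7},
    {"dx": 25, "dy": -190, "dz": 0, "rx": 0, "ry": 0, "rz": 0, "claw": 0.7},
    {"dx": 30, "dy": -228, "dz": 0, "rx": 0, "ry": 0, "rz": 0, "claw": 0.7},
    {"dx": 35, "dy": -266, "dz": 0, "rx": 0, "ry": 0, "rz": 0, "claw": 0.7},
    {"dx": 40, "dy": -304, "dz": 0, "rx": 0, "ry": 0, "rz": 0, "claw": 0.7},
    {"dx": 42, "dy": -325, "dz": 0, "rx": 0, "ry": 0, "rz": 0, "claw": 0.7},
    {"dx": 42, "dy": -325, "dz": 0, "rx": 0, "ry": 0, "rz": 0, "claw": 0.7},
  ],
)

```text
t: 24.9
tool_pos: [0.4998, -0.0041, 0.3511]
tool_rot: [-1.502, 0.544, -0.546]
force: [-0.5, 0.6, -0.3]
finger_gap: 0.698
```

Run:
```python
from fit import *
pose()
S=arm.get_image('scene')[:,:,::-1].copy();T=arm.get_image('top')[:,:,::-1].copy()
cv2.imwrite('pics/s8.png',S);cv2.imwrite('pics/t8.png',T)
cv2.imwrite('pics/m8.png',np.hstack([cv2.resize(S[225:375,335:485],(400,400),interpolation=cv2.INTER_CUBIC),cv2.resize(T[180:305,70:195],(400,400),interpolation=cv2.INTER_CUBIC)]))
```

```text
24.9 [ 0.4998 -0.0041  0.3511] yaw -39.93 gap 0.698 F [-0.5  0.6 -0.3] q6 0.54
```

View pics/m8.png

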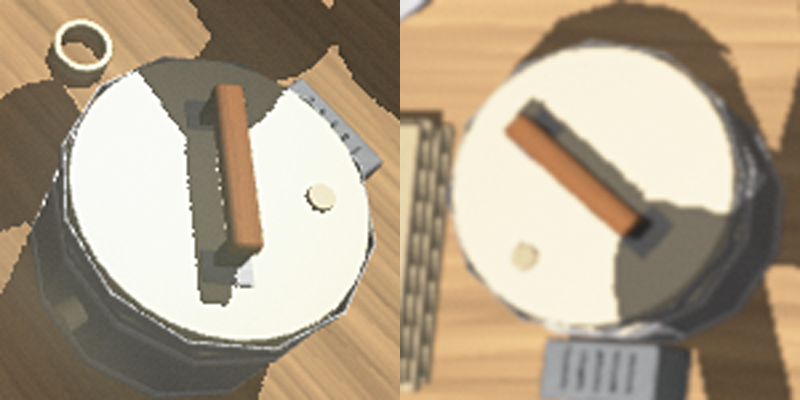

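View pics/s8.png

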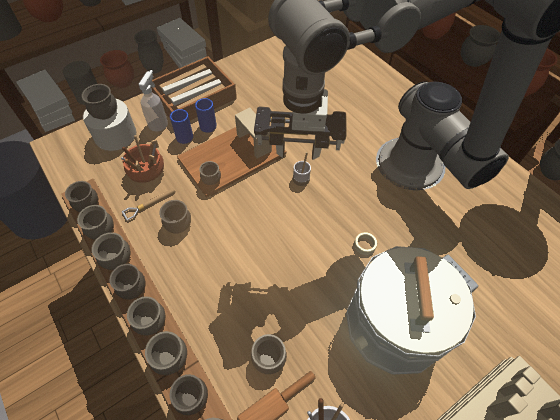

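The pictures show the lid on the kiln (scene 415,300), the bridge standing on the board, and the bystanders where they were. I fit the lid's disc to get its centre.

Run:
```python
from fit import *
for c,f,box in(("scene","pics/s8.png",(345,240,132,120)),("top","pics/t8.png",(78,185,110,102))):
    I=cv2.imread(f); x,y,w,h=box
    for thr in(150,170,185):
        m=np.zeros(I.shape[:2],np.uint8); m[y:y+h,x:x+w]=(I[y:y+h,x:x+w].min(2)>thr)*255
        cs,_=cv2.findContours(m,cv2.RETR_EXTERNAL,cv2.CHAIN_APPROX_NONE)
        k=max(cs,key=cv2.contourArea)[:,0]
        P=np.array([at(c,p,.225)[:2] for p in k]); d=np.hypot(*(P-[.447,.38]).T); P=P[(d>.112)&(d<.14)]
        v,e=circ(P,.124); print(c,thr,len(P),v,e.mean())
```

```text
scene 150 312 [0.4441 0.3771 0.1247] 0.002522286816538634
scene 170 340 [0.4447 0.3778 0.1235] 0.0023660362781578676
scene 185 298 [0.4464 0.3785 0.122 ] 0.001175598466226947
top 150 249 [0.446  0.3804 0.1246] 0.002846414046502271
top 170 214 [0.4484 0.3806 0.1222] 0.0015313063164493874
top 185 212 [0.449  0.3806 0.121 ] 0.0012791721547327768
```

```bash
python3 -c "
from h import *
pose(); print(arm.finish_job())"
```

```text
25.0 [ 0.4995 -0.0005  0.3511] yaw -39.75 gap 0.699 F [-0.6  0.8 -0.9] q6 0.54
the job is handed in; nothing more can be done
None
```

The job is done in the order asked and was handed in at 25.0 s of robot time, with the gripper clear of everything.

- **Bridge:** I lifted it out of the kiln and stood it on its feet on the free half of the ware board, at about (0.400, -0.365). I lowered it until the force showed contact before letting go. The later pictures show it standing upright.
- **Beaker:** I picked the grey one, not the blue look-alikes, and gripped it with 12 N. It stands upright on the kiln floor. The camera put it at (0.447, 0.378) before the lid went on, within about 2 mm of the fitted kiln axis at (0.446–0.447, 0.379–0.380).
- **Lid:** I set it on the rim; contact came at the expected height (the tool was at 0.257 m). The last fits put its centre about 1–2 mm from the kiln axis in each view. The two cameras differ by 2–3 mm, and part of the lid's edge lay in shadow. Fits at lower brightness thresholds were looser, up to about 3 mm off in one camera.
- **Other things:** Where they showed in the last pictures, the pots, cup, tape and blue look-alikes looked unmoved.

One move call was refused because its rows lacked some fields; nothing moved, and I sent it again complete. No other check failed or disagreed.

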